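Load two blank plates into a spring-loaded feeder magazine

TASK

Load the two long aluminium plates into the spring-loaded magazine, one at a time: lay each flat in the mouth, lengthwise with it, and push it straight down until it has snapped under both spring lips and stays there when you let go. With the second one, keep pushing until you feel the rubber bottom stop and bed the stack on it with a steady push of about 16 newtons for half a second, never more than 25; then let go. Leave the short plate, the wrench and the oil can where they are.

Things in the scene. Friction and masses are not known exactly. Their poses are not given: they have to be found in the camera images.
- magazine: Fixed magazine: grey bench plate 150 x 110 x 10 mm, pedestal, and a head with a vertical shaft open at the top, on the vertical axis through this point. Origin: centre of the plate's underside, on the bench; x along the shaft's long side, z up. The shaft is 62 (x) by 46 mm (y) inside; nothing outside it hinders fingers on the y sides.
- lips (a point): Height not exact! A point on the shaft's axis 97 mm over the bench. The head is packed up by an unmeasured amount: the flat undersides of the two spring lips really lie up to 7 mm above or below this point; feel for it. The lips, at the shaft's +x and -x ends, are 24 mm wide, stick 4 mm in, and slide outwards when a plate pushed down spreads them, then snap back over it.
- mouth (a point): Height not exact either, as for the lips: point on the axis 8 mm above them, where the underside of a plate laid in the mouth rests on the lips' slopes. Steel corner guides, 4 mm thick, leave the middle 34 mm of each long (y) side open for fingers; they are straight to 14 mm above this point, then flare out 6 mm each side up to 27 mm above it (all moving with the head).
- stop (a point): Height not exact! Point on the axis 30 mm below the lips: about where the black spring follower's top meets its bottom stop, a stiff rubber pad (6 N per mm); the stop is really 26 to 34 mm below the lips, so two plates leave 2 to 10 mm of spare travel. The follower alone pushes up with 5 to 8 N, lips add up to 6 N; a steady rise past 11 N is the stop. A plate left between the lips may stick or rise again.
- plate_a_center (a point): Centre (half-way up) of one of the two long plates to load: plain bare aluminium, 60 x 44 x 12 mm (x, y, z), 90 g, lying flat on the bench. x along its length, z up; either end may point either way.
- plate_b_center (a point): Centre of the other long plate, the same as the first. The order does not matter.
- short_plate_center (a point): Centre of a short aluminium plate, 42 x 36 x 12 mm, that does not belong in this magazine: leave it lying.
- wrench: Steel wrench, 170 mm long, lying on the bench beyond the plates; origin in its middle. Leave it.
- oil_can: Grey oil can, 60 mm across, 130 mm tall, standing; origin under its centre. Leave it.
Things that resemble listed ones, but are neither listed nor needed, are in the scene too. What is shaped like the part that bears plate_b_center but brown or orange is not meant.

How it is judged (in metres and radians):
On the way, in this order (a step that is already met when the one before it is completed fails the run):
1. one long plate is snapped under the lips and let go while the other is still outside the magazine (((z of plate_a_center in the frame of head between 0.02 and 0.055 m and angle between plate_a_center's own z axis and vertical below 0.09 rad and contact force between the fingers and plate_a below 0.3 N and x of plate_a_center in the frame of magazine between -0.005 and 0.005 m and y of plate_a_center in the frame of magazine between -0.005 and 0.005 m) or (z of plate_b_center in the frame of head between 0.02 and 0.055 m and angle between plate_b_center's own z axis and vertical below 0.09 rad and contact force between the fingers and plate_b below 0.3 N and x of plate_b_center in the frame of magazine between -0.005 and 0.005 m and y of plate_b_center in the frame of magazine between -0.005 and 0.005 m)) and horizontal distance between plate_a_center and plate_b_center above 0.06 m), for 0.3 s.
2. both plates are in the shaft below the lips and pressed together on the bottom stop with 12 to 25 N (contact force between plate_a and plate_b between 12 and 25 N and z of each of plate_a_center, plate_b_center in the frame of head below 0.055 m and horizontal distance between each of plate_a_center, plate_b_center and magazine below 0.006 m), for 0.25 s.
At the end, for the whole second after the job is handed in: Both long plates lie flat (within 5 degrees) one on the other in the magazine's shaft, centred within 5 mm, wholly under the lips (upper faces no more than 1 mm above the level of their undersides; that level is 60 mm above the origin of the unmeasured head), let go and at rest (z of plate_a_center in the frame of head between 0.02 and 0.055 m and angle between each of plate_a_center, plate_b_center's own z axis and vertical below 0.09 rad and contact force between the fingers and plate_a below 0.3 N and x of plate_a_center in the frame of magazine between -0.005 and 0.005 m and y of plate_a_center in the frame of magazine between -0.005 and 0.005 m and z of plate_b_center in the frame of head between 0.02 and 0.055 m and contact force between the fingers and plate_b below 0.3 N and x of plate_b_center in the frame of magazine between -0.005 and 0.005 m and y of plate_b_center in the frame of magazine between -0.005 and 0.005 m and linear speed of each of plate_a, plate_b below 0.01 m/s); the robot touches nothing.
It fails at once if the stack is rammed: more than 25 N between the two plates (contact force between plate_a and plate_b above 25 N).
It fails at once if a plate or finger is pressed on the magazine's follower with more than 25 N (contact force between anything else and follower above 25 N).
It fails at once if the short plate, the wrench or the oil can is moved by more than 25 mm (distance of any of short_plate_center, wrench, oil_can from where it was at the start of the episode above 0.025 m).
It also fails if it takes over 72 s, if anything falls off the work surface, if the arm or the gripper's body presses on something with over 40 N, if the wrist force passes 120 N, or if a joint passes its speed limit or range.

ROBOT

A 6-joint arm with a two-finger parallel gripper is mounted at the origin on the work surface. World frame = base frame: x ahead of the robot, y to its left, z up, the work surface at z = 0. Lengths are in mm, angles in rad, forces in N, time in s.
With the tool pointing down it reaches from about 275 to 750 mm from the base axis. Payload 10.2 kg.
Tool frame: the origin (TCP) lies midway between the tips of the shut fingers; the grasp point (between the pads) lies 19 mm behind it; z points along the fingers, y is the line along which they close (so a half turn about z gives the same grasp; the last joint's range is limited). The gripper opens to 85 mm and grips with 20 to 120 N. Pads are 22 mm wide; open, the fingers measure 114 mm over their backs; the gripper's body (76 mm by 85 mm) begins 54 mm behind the grasp point. The pads swing forward as they close: fully open they stand 13 mm farther back than shut.
Start: joints at [0.881, 0.313, 1.498, -0, 1.331, -0.223], TCP at [236.279, 468.832, 192.294] pointing down, gripper open.
Joint ranges: [-2.94, 2.94], [-0.97, 2.17], [0.19, 2.56], [-1.23, 4.37], [0.02, 3.11], [-2.88, 2.88]. Speed limits (rad/s): [2.39, 2.39, 3.01, 3.14, 3.14, 3.14].

INTERFACE

Orientations are given as a unit quaternion [w, x, y, z].
In Python, from rig import ctrl gives the robot as it stands.
- The arm moves only by the tool send_rows, never from a script. Its argument "targets" is a list of rows, each an object with "offset": the shift along the world's x, y, z in cm, a list of three; "spin": the turn about the world's z in rad. A call has 1 to 8 rows; each row is the pose to reach, as a shift and turn from the pose commanded when the call began; what a row does not reach only later rows make up. A row lasts 1/12 s, in which the tool goes at most 41.7 mm and 7.16 degrees, less where a joint would pass 70% of its speed; a pose out of reach is approached as far as the arm can. A call with a gripper value outside its range is refused whole. "grip" is the opening, from 0 (shut) to 1 (fully open), set as the call begins (left out, the last holds). The fingers move at their own pace and stop on an object; "squeeze" is the grip in N (left out, the last holds). Time passes only in rows, so rows that repeat a pose let the fingers close. It gives the time, the measured TCP pose, the force, the opening and the grip force at its end, in the units of the state.
- ctrl.sense(): the state, without advancing time (a new reading comes with each control period).
- ctrl.capture(name): name is "scene" or "top" or "wrist"; returns (picture, depth): 400x640x3 uint8, red, green, blue; 400x640 float32, mm along the optical axis (not along the pixel's ray), 0 where there is no reading.
- ctrl.calibration(name): a dict with "fx", "fy", "cx", "cy" (pixels), "view" (4x4, takes a point from world to camera coordinates); the wrist camera has in their place "mount" (4x4, takes a point from camera to tool coordinates, whose origin is the TCP and whose axes are the flange's). Camera axes: x right, y down, z forward; pixel columns grow to the right and rows downward; lengths in mm; the calibration is good to about 2 mm. A picture is of the moment at which its call begins: read the wrist's pose just before it. calibration takes no time and is no camera call.
- ctrl.finish_job(): hands the job in; it is judged then, once.
Trained networks look in the newest picture that a camera, given by its name, has taken for a name from the list of things; names that differ only in an ending like _2 or _b are one class to them, and where a whole thing is asked for, a point or a joint stands for the part that bears it (a point fixed in the world has none). Each returns a list of dicts, best first, with "conf" (0 to 1); they miss things now and then, are a little off and sometimes report something else, mostly with a low value. They report only what shows in the picture. A call takes as long as a camera call. They do not tell look-alikes from the thing itself.
- ctrl.search_frame(camera, query): "box" ([left, top, right, bottom] in pixels, round what is visible of it).
- ctrl.place_of(camera, query): "uv" ([column, row] in pixels: a listed point, or the origin of a listed thing).
The state is a dict: "time_s": time; "joints": joint angles; "dq": joint speeds; "tau": joint torques, N m; "eef_pos": TCP position; "ee_rot": TCP orientation; "force": force on the tool from outside, world axes, zero at the start; "wrist_torque": the same for the moment, N m; "grip_width": opening from 0.0 (shut) to 1.0 (fully open); "grip_force": force on a finger pad.
Only numpy, scipy, OpenCV 4.12 (cv2) and the standard library are available. Lean on these libraries where they do the work, as an engineer would, in place of code of your own. Each camera call takes 0.05 s, during which the arm holds its last target. There are 200 camera calls.

## Working session

There is one attempt and no reset: what is moved stays moved. The work goes in short steps, Python scripts to look and compute and a tool call to move; the robot and the scene stay as the last step left them, time stands still between calls to the robot, and variables do not carry over. Pictures are saved under pics/ and viewed, at most 10 in all, crops included, and the job is handed in when it is done.

Besides the shell and the picture viewer there is one more tool, called after ">>>" as a command line: name --argument value ..., lists and objects as JSON in quotes. send_rows: Moves the arm, as the interface text tells. Its arguments: {"type":"object","properties":{"targets":{"type":"array"},"grip":{"type":"number"},"squeeze":{"type":"number"}},"required":["targets"]}

```bash
ls; mkdir -p pics; cat > h.py <<'E'
import numpy as np, cv2
from rig import ctrl
from scipy.spatial.transform import Rotation as R
def view(cam):
    c=ctrl.calibration(cam)
    if 'view' in c: return c,np.linalg.inv(np.array(c['view']))
    s=ctrl.sense(); q=s['ee_rot']; T=np.eye(4); T[:3,:3]=R.from_quat([q[1],q[2],q[3],q[0]]).as_matrix(); T[:3,3]=s['eef_pos']
    return c,T@np.array(c['mount'])
def cloud(c,T,d):
    v,u=np.mgrid[0:d.shape[0],0:d.shape[1]]
    p=np.stack([(u-c['cx'])/c['fx']*d,(v-c['cy'])/c['fy']*d,d],-1)
    return p@T[:3,:3].T+T[:3,3]
def grab(cam,name):
    c,T=view(cam); im,d=ctrl.capture(cam); cv2.imwrite('pics/'+name+'.png',im[...,::-1]); 
    P=cloud(c,T,d); P[d==0]=np.nan; np.savez('pics/'+name+'.npz',im=im,d=d,P=P); return im,d,P
E
python3 - <<'E'
from h import *
for cam in ['top','scene']:
    im,d,P=grab(cam,cam+'0')
    for n in ['magazine','mouth','plate_a_center','short_plate_center','wrench','oil_can']:
        for r in ctrl.place_of(cam,n):
            u,v=np.round(r['uv']).astype(int); 
            print(cam,n,u,v,round(r['conf'],2),np.round(P[min(max(v,0),399),min(max(u,0),639)],0))
a=cv2.imread('pics/top0.png');
print(ctrl.sense())
E
```

```text
pics
top magazine 215 241 0.64 [529. 142.  87.]
top mouth 201 237 0.58 [538. 169.  87.]
top plate_a_center 421 266 0.88 [ 473. -258.   12.]
top short_plate_center 351 248 0.83 [ 513. -119.    9.]
top wrench 328 135 0.75 [758. -80.   5.]
top oil_can 437 147 0.79 [ 699. -290.   88.]
scene magazine 412 286 0.81 [568. 179.  68.]
scene magazine 262 248 0.58 [757. -81.   7.]
scene magazine 238 174 0.21 [ 719. -280.   41.]
scene mouth 422 260 0.66 [527. 154.  90.]
scene plate_a_center 326 152 0.86 [ 480. -257.   12.]
scene short_plate_center 342 193 0.48 [ 524. -115.   12.]
scene wrench 259 250 0.56 [765. -80.   7.]
scene wrench 238 178 0.51 [ 722. -280.   28.]
scene wrench 344 188 0.32 [ 510. -127.   11.]
scene oil_can 239 178 0.69 [ 719. -281.   26.]
{'time_s': 0.7, 'joints': array([ 8.80608310e-01,  3.12877980e-01,  1.49768942e+00, -1.77365441e-06,
        1.33100551e+00, -2.23401046e-01]), 'dq': array([ 2.52851981e-05, -1.52417077e-03,  4.84624472e-04,  1.03120966e-03,
        6.11537139e-04, -1.24485390e-03]), 'tau': array([-7.71430177e-05, -4.12101817e+01, -2.59876102e+01, -1.80445104e-04,
        5.41078807e-04, -2.19544421e-05]), 'eef_pos': array([236.27749389, 468.83562584, 192.30943773]), 'ee_rot': array([5.12700219e-06, 2.31280123e-01, 9.72887200e-01, 8.47904013e-06]), 'force': array([ 0.24231097, -0.78991847,  0.05578217]), 'wrist_torque': array([ 0.01437175, -0.01821548,  0.00103651]), 'grip_force': 0.0, 'grip_width': 0.9968813166398542}
```

View pics/top0.png

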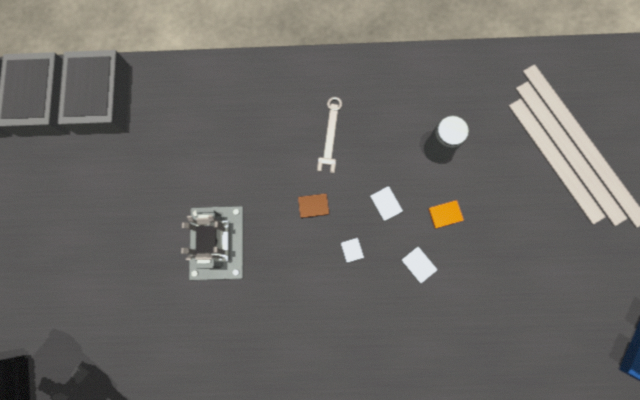

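View pics/scene0.png

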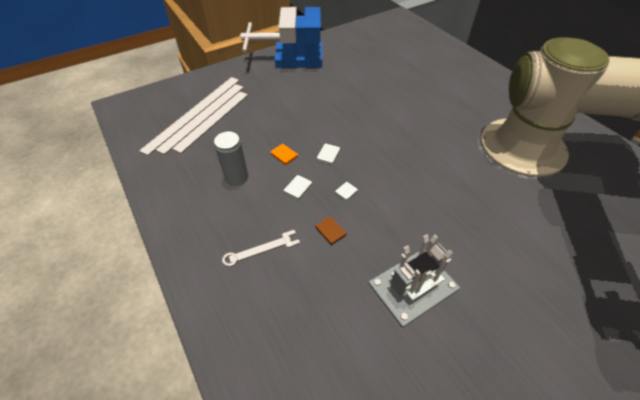

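Top view: long bare plates at (386,203) and (420,265), short plate at (352,250), brown and orange decoys at (313,205) and (446,214). The magazine is at (216,243) with its long side roughly along world x. The scene view agrees.

```bash
python3 - <<'E'
from h import *
z=np.load('pics/top0.npz'); im,P=z['im'],z['P']; c,T=view('top')
def toworld(uv,h):
    r=np.array([(uv[0]-c['cx'])/c['fx'],(uv[1]-c['cy'])/c['fy'],1])@T[:3,:3].T; o=T[:3,3]; return (o+r*(h-o[2])/r[2])[:2]
m=(im.min(2)>170).astype(np.uint8)
n,l,st,ce=cv2.connectedComponentsWithStats(m)
for i in range(1,n):
    if st[i,4]>250:
        cn,_=cv2.findContours((l==i).astype(np.uint8),0,2)
        w=np.array([toworld(p[0],12) for p in cn[0]],np.float32)
        print(np.round(ce[i]),st[i,4],cv2.minAreaRect(w), toworld(ce[i],12))
# magazine base
H=P[...,2]
reg=np.zeros(H.shape,bool); reg[195:290,175:255]=1
b=reg&(H>5)&(H<30)
w=P[b][:,:2].astype(np.float32); print('mag',len(w),cv2.minAreaRect(w))
g=reg&(im.min(2)>90)&(H<40)
cn,_=cv2.findContours((reg&(im.min(2)>90)).astype(np.uint8),0,2); k=max(cn,key=cv2.contourArea)
print(cv2.minAreaRect(np.array([toworld(p[0],10) for p in k],np.float32)))
print(c)
hh=reg&(H>60); print(len(P[hh]),np.nanmax(H[reg]),np.histogram(H[reg],bins=[-20,5,15,40,60,80,95,105,115,125,135,150]))
cv2.imwrite('pics/magc.png',cv2.resize(im[185:300,165:270,::-1],None,fx=5,fy=5,interpolation=2))
print(ctrl.calibration('wrist'))
E
```

```text
[585. 144.] 2312 ((719.7260131835938, -617.9686279296875), (395.56182861328125, 28.075546264648438), 28.744260787963867) [ 716.07726005 -619.79131548]
[572. 154.] 2114 ((702.7139892578125, -586.6300048828125), (345.8263244628906, 28.070554733276367), 28.58142852783203) [ 696.15844855 -590.08284818]
[330. 137.] 554 ((759.9046630859375, -81.81777954101562), (35.271095275878906, 165.6256103515625), 82.55914306640625) [750.6468313  -82.95424041]
[557. 161.] 1832 ((685.590087890625, -555.0692749023438), (296.40325927734375, 27.90890884399414), 28.61813735961914) [ 680.69628725 -557.69559778]
[453. 130.] 652 ((758.3060913085938, -346.82330322265625), (59.46623611450195, 60.9382209777832), 85.53801727294922) [ 757.77509937 -346.70357073]
[386. 203.] 602 ((603.8396606445312, -195.35992431640625), (59.66530227661133, 44.14018630981445), 26.200992584228516) [ 603.77221941 -195.41890948]
[352. 250.] 364 ((509.515380859375, -120.17168426513672), (41.49159240722656, 36.46235275268555), 14.901949882507324) [ 509.50880066 -120.22504345]
[419. 265.] 659 ((475.86383056640625, -254.6245880126953), (60
[... 677 characters left out ...]
0.00000000e+00,  0.00000000e+00,  0.00000000e+00,
         1.00000000e+00]])}
1511 134.36526570659817 (array([3601, 1924,   43,  487,   75,  712,  330,  146,  112,  136,    0]), array([-20,   5,  15,  40,  60,  80,  95, 105, 115, 125, 135, 150]))
{'fx': 343.5624641889721, 'fy': 343.5624641889721, 'cx': 316.94598998568085, 'cy': 206.93716875128342, 'mount': array([[-7.87275474e-04, -9.59394180e-01, -2.82067700e-01,
         7.19873894e+01],
       [ 9.99999687e-01, -7.77436500e-04, -1.46798708e-04,
         6.39743319e-02],
       [-7.84519000e-05, -2.82067727e-01,  9.59394492e-01,
        -1.80915569e+02],
       [ 0.00000000e+00,  0.00000000e+00,  0.00000000e+00,
         1.00000000e+00]])}
```

View pics/magc.png

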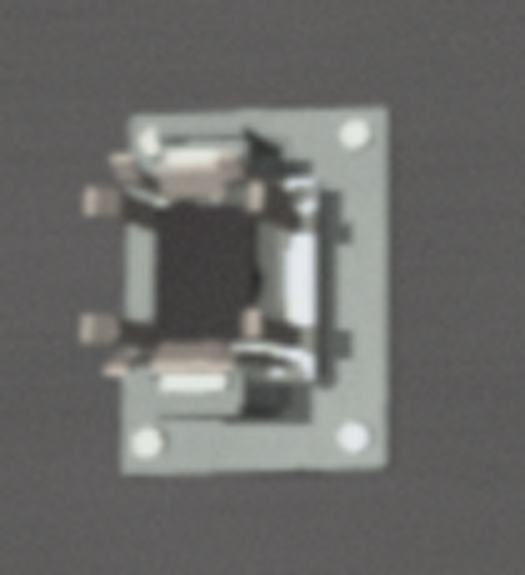

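>>> send_rows --targets '[{"offset": [15, -15, 1], "spin": 0.24}, {"offset": [15, -15, 1], "spin": 0.24}, {"offset": [15, -15, 1], "spin": 0.24}, {"offset": [15, -15, 1], "spin": 0.24}, {"offset": [15, -15, 1], "spin": 0.24}, {"offset": [15, -15, 1], "spin": 0.24}]'

```text
time_s: 1.2
eef_pos: [389.4, 315.6, 202.6]
ee_rot: [0.001, 0.115, 0.993, -0.0]
force: [0.4, 0.1, -0.2]
grip_width: 0.997
grip_force: 0.0
```

>>> send_rows --targets '[{"offset": [14.8, -15.8, 0], "spin": 0.227}, {"offset": [14.8, -15.8, 0], "spin": 0.227}, {"offset": [14.8, -15.8, 0], "spin": 0.227}, {"offset": [14.8, -15.8, 0], "spin": 0.227}, {"offset": [14.8, -15.8, 0], "spin": 0.227}, {"offset": [14.8, -15.8, 0], "spin": 0.227}, {"offset": [14.8, -15.8, 0], "spin": 0.227}, {"offset": [14.8, -15.8, 0], "spin": 0.227}]'

```text
time_s: 1.87
eef_pos: [534.2, 160.8, 202.0]
ee_rot: [-0.0, 0.0, 1.0, 0.0]
force: [-0.1, 1.0, -0.2]
grip_width: 1.003
grip_force: 0.0
```

```bash
python3 - <<'E'
from h import *
im,d,P=grab('wrist','w1')
for n in ['magazine','mouth','lips']:
    for r in ctrl.place_of('wrist',n): print(n,np.round(r['uv']),r['conf'])
H=P[...,2]; print(np.histogram(H[H>0],bins=np.arange(0,160,5)))
b=(H>5)&(H<25)&(abs(P[...,0]-534)<110)&(abs(P[...,1]-161)<100)
print('base',b.sum(),cv2.minAreaRect(P[b][:,:2].astype(np.float32)))
for lo,hi in [(60,80),(80,92),(92,105),(105,118),(118,128),(128,140)]:
    b=(H>lo)&(H<hi); q=P[b]; print(lo,hi,b.sum(),np.percentile(q,[1,50,99],axis=0).round(1).tolist())
print(ctrl.sense()['eef_pos'],ctrl.sense()['time_s'])
cv2.imwrite('pics/w1h.png',cv2.applyColorMap(np.clip(np.nan_to_num(H)*1.8,0,255).astype(np.uint8),2))
E
```

```text
lips [ 62. 151.] 0.65
(array([29744,  6377,  5366,    83,    47,    38,    32,    22,   922,
         244,    29,    29,    86,    48,    63,    79,    87,  2022,
        1122,   974,   366,   352,   443,   192,   350,   439,   333,
           0,     0,     0,     0]), array([  0,   5,  10,  15,  20,  25,  30,  35,  40,  45,  50,  55,  60,
        65,  70,  75,  80,  85,  90,  95, 100, 105, 110, 115, 120, 125,
       130, 135, 140, 145, 150, 155]))
base 6039 ((531.997802734375, 160.58920288085938), (110.06815338134766, 149.76370239257812), 89.895263671875)
60 80 276 [[477.8, 134.0, 60.3], [549.7, 160.6, 70.3], [783.1, 379.9, 79.9]]
80 92 2747 [[496.7, 137.6, 80.9], [532.0, 160.9, 89.5], [563.2, 183.6, 91.3]]
92 105 1824 [[477.8, 136.3, 93.1], [501.9, 160.9, 98.2], [585.0, 185.0, 104.7]]
105 118 863 [[493.8, 134.6, 105.1], [557.2, 160.9, 111.2], [569.2, 186.4, 117.7]]
118 128 693 [[497.0, 132.8, 118.2], [550.9, 145.7, 123.3], [567.8, 189.3, 127.9]]
128 140 553 [[492.4, 129.6, 128.1], [513.1, 175.9, 130.2], [571.6, 192.3, 132.0]]
[533.55012982 162.04205533 202.57363735] 2.0667
```

View pics/w1.png

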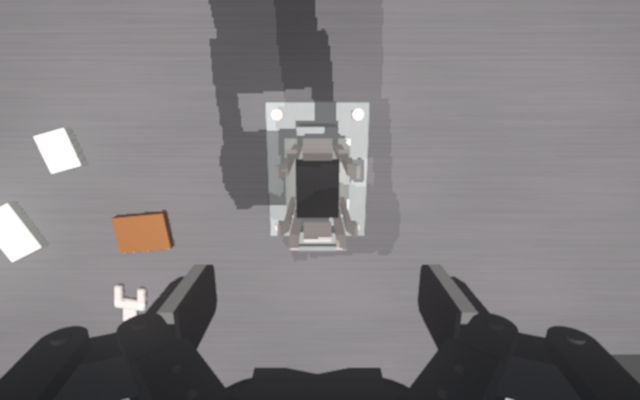

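Wrist view: the magazine is at (317,185), axis-aligned, with the shaft open on its y sides. Its centre is about (532,161) and its yaw is about 0. Next I go to the plate at (604,-195).

>>> send_rows --targets '[{"offset": [3.5, -16, 0], "spin": 0.24}, {"offset": [3.5, -16, 0], "spin": 0.24}, {"offset": [3.5, -16, 0], "spin": 0.24}, {"offset": [3.5, -16, 0], "spin": 0.24}, {"offset": [7, -35.6, -3], "spin": 0.457}, {"offset": [7, -35.6, -6], "spin": 0.457}, {"offset": [7, -35.6, -9], "spin": 0.457}, {"offset": [7, -35.6, -9], "spin": 0.457}]'

```text
time_s: 2.73
eef_pos: [595.4, -144.9, 142.0]
ee_rot: [0.001, -0.227, 0.974, -0.0]
force: [0.3, 0.5, 0.5]
grip_width: 0.997
grip_force: 0.0
```

>>> send_rows --targets '[{"offset": [0, 0, 0], "spin": 0}, {"offset": [0, 0, 0], "spin": 0}, {"offset": [0, 0, 0], "spin": 0}]'

```text
time_s: 2.98
eef_pos: [595.3, -142.8, 142.7]
ee_rot: [0.0, -0.227, 0.974, -0.0]
force: [0.8, -0.2, 0.3]
grip_width: 1.002
grip_force: 0.0
```

```bash
cat >> h.py <<'E'
def plate(P,im,x,y):
    H=P[...,2]; b=(im.min(2)>150)&(abs(P[...,0]-x)<60)&(abs(P[...,1]-y)<60)&(H>-5)&(H<25)
    n,l,st,ce=cv2.connectedComponentsWithStats(b.astype(np.uint8)); i=1+np.argmax(st[1:,4])
    q=P[l==i]; return cv2.minAreaRect(q[:,:2].astype(np.float32)),np.median(q[:,2]),q[:,:2].mean(0)
E
python3 - <<'E'
from h import *
im,d,P=grab('wrist','w2'); print(plate(P,im,604,-195)); s=ctrl.sense(); print(s['eef_pos'],s['ee_rot'],s['joints'],s['time_s'])
E
```

```text
(((605.2244262695312, -194.83921813964844), (64.3338394165039, 47.00248718261719), 25.38189125061035), np.float64(11.227847251512173), array([ 601.91205353, -194.93122688]))
[ 595.49261449 -142.50001164  143.07139502] [ 6.25821622e-04 -2.27487904e-01  9.73780653e-01 -3.17383872e-04] [-4.26106992e-01  5.42510136e-01  1.28810149e+00  2.69006179e-04
  1.30960191e+00 -2.45596706e+00] 3.0333
```

>>> send_rows --targets '[{"offset": [0.9, -5.2, -2.7], "spin": 0}, {"offset": [0.9, -5.2, -2.7], "spin": 0}, {"offset": [0.9, -5.2, -2.7], "spin": 0}, {"offset": [0.9, -5.2, -2.7], "spin": 0}]'

```text
time_s: 3.37
eef_pos: [604.1, -195.3, 115.2]
ee_rot: [-0.0, -0.227, 0.974, 0.0]
force: [-0.3, 0.6, 0.3]
grip_width: 1.0
grip_force: 0.0
```

```bash
sed -i 's/(H>-5)&(H<25)/(H>8.5)\&(H<25)/' h.py
python3 - <<'E'
from h import *
im,d,P=grab('wrist','w3'); print(plate(P,im,604,-195)); s=ctrl.sense(); print(s['eef_pos'],s['ee_rot'],s['time_s'])
E
```

```text
(((601.3383178710938, -194.39663696289062), (58.49580764770508, 42.82752990722656), 27.527862548828125), np.float64(11.246370905130448), array([ 596.7805565 , -196.69500721]))
[ 604.3718715  -194.84039332  115.7745736 ] [ 3.13754575e-04 -2.26976515e-01  9.73900181e-01 -3.95319411e-05] 3.4167
```

View pics/w3.png

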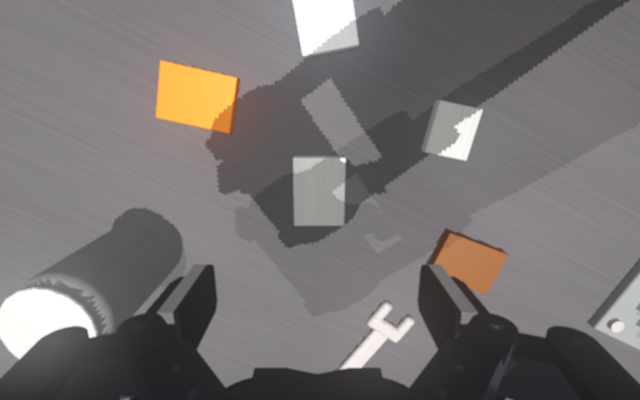

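The plate lies at (320,190) in the wrist view, half in shadow, so I'll segment it by depth.

```bash
python3 - <<'E'
from h import *
P=np.load('pics/w3.npz')['P']
for t in (5,7,8.5):
  b=(P[...,2]>t)&(P[...,2]<20)&(abs(P[...,0]-604)<50)&(abs(P[...,1]+195)<50)
  n,l,st,ce=cv2.connectedComponentsWithStats(b.astype(np.uint8)); i=1+np.argmax(st[1:,4]); q=P[l==i]
  print(t,len(q),cv2.minAreaRect(q[:,:2].astype(np.float32)),q.mean(0))
E
```

```text
5 3531 ((601.9296875, -194.9069061279297), (59.35243606567383, 44.1125602722168), 26.174877166748047) [ 600.81828146 -195.36362131   11.16626916]
7 3485 ((601.9296875, -194.9069061279297), (59.35243606567383, 44.1125602722168), 26.174877166748047) [ 601.15578553 -195.20412998   11.23404258]
8.5 3481 ((602.0299072265625, -194.857666015625), (59.12918472290039, 44.1125602722168), 26.174880981445312) [ 601.18410922 -195.18666217   11.23858692]
```

>>> send_rows --targets '[{"offset": [-0.22, 0.03, -3.5], "spin": 0}, {"offset": [-0.22, 0.03, -7], "spin": 0}, {"offset": [-0.22, 0.03, -9.5], "spin": 0}, {"offset": [-0.22, 0.03, -11], "spin": 0}, {"offset": [-0.22, 0.03, -11.5], "spin": 0}, {"offset": [-0.22, 0.03, -11.5], "spin": 0}]'

```text
time_s: 3.92
eef_pos: [602.0, -194.5, 0.0]
ee_rot: [-0.0, -0.227, 0.974, 0.0]
force: [0.3, 0.0, 0.7]
grip_width: 1.002
grip_force: 0.0
```

>>> send_rows --targets '[{"offset": [0, 0, 0], "spin": 0}, {"offset": [0, 0, 0], "spin": 0}, {"offset": [0, 0, 0], "spin": 0}, {"offset": [0, 0, 0], "spin": 0}, {"offset": [0, 0, 0], "spin": 0}, {"offset": [0, 0, 0], "spin": 0}, {"offset": [0, 0, 0], "spin": 0}, {"offset": [0, 0, 0], "spin": 0}]' --grip 0.4 --squeeze 40

```text
time_s: 4.58
eef_pos: [601.9, -195.7, 0.0]
ee_rot: [-0.0, -0.227, 0.974, 0.0]
force: [0.0, -0.0, -0.6]
grip_width: 0.397
grip_force: 0.0
```

>>> send_rows --targets '[{"offset": [0, 0, 0], "spin": 0}, {"offset": [0, 0, 0], "spin": 0}, {"offset": [0, 0, 0], "spin": 0}]' --grip 0.1 --squeeze 40

```text
time_s: 4.83
eef_pos: [601.9, -195.7, 0.0]
ee_rot: [-0.0, -0.227, 0.974, 0.0]
force: [-0.2, 0.4, 0.4]
grip_width: 0.102
grip_force: 0.0
```

```bash
python3 - <<'E'
from h import *
im,d,P=grab('wrist','w4')
print(ctrl.sense())
E
```

```text
{'time_s': 4.8833, 'joints': array([-4.99099261e-01,  7.40862815e-01,  1.34838331e+00,  6.33571859e-06,
        1.05238418e+00, -2.52712468e+00]), 'dq': array([ 0.00138509,  0.00139931, -0.00131042, -0.00052297,  0.0001228 ,
        0.00166631]), 'tau': array([-2.63175760e-03, -5.58583617e+01, -2.24774659e+01, -2.76813116e-04,
        6.35785364e-04,  2.49177106e-05]), 'eef_pos': array([ 6.01923746e+02, -1.95668938e+02,  8.57526967e-03]), 'ee_rot': array([-1.22261748e-05, -2.26626804e-01,  9.73981669e-01,  1.45762062e-05]), 'force': array([ 0.37876765, -0.26129943,  0.20297743]), 'wrist_torque': array([-0.03224609,  0.03647721, -0.0183563 ]), 'grip_force': 0.0, 'grip_width': 0.09943120426956434}
```

View pics/w4.png

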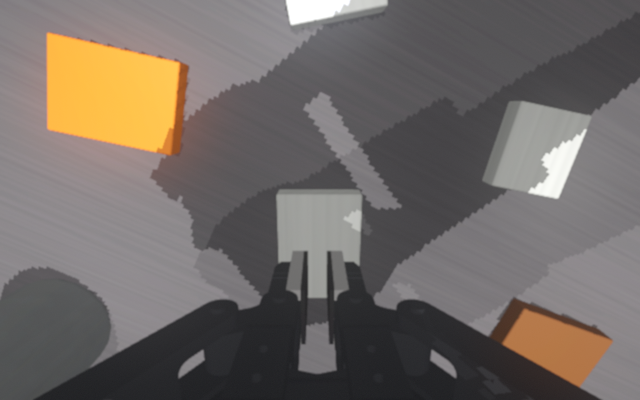

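```bash
python3 - <<'E'
from h import *
z=np.load('pics/w4.npz'); P=z['P']
for u,v in [(297,256),(297,270),(297,300),(338,256),(338,270),(283,268),(352,268),(318,275),(318,230),(318,290),(318,320),(240,260),(285,225),(355,225)]: print(u,v,P[v,u].round(1), z['d'][v,u])
E
```

```text
297 256 [ 595.2 -208.    48.5] 144.03781
297 270 [ 595.6 -207.1   59.8] 133.45737
297 300 [ 593.7 -206.6   83.8] 110.00614
338 256 [ 587.6 -192.6   48.6] 144.0155
338 270 [ 587.8 -193.4   61.8] 131.27869
283 268 [ 601.4 -211.3   51.4] 142.50377
352 268 [ 588.8 -185.7   51.5] 142.38245
318 275 [ 616.3 -187.7   12.1] 186.9093
318 230 [ 593.1 -199.2   11.7] 179.9033
318 290 [ 624.9 -183.5   11.4] 190.20908
318 320 [ 650.2 -171.    -1.9] 210.91924
240 260 [ 6.334e+02 -2.294e+02 -5.000e-01] 198.09789
285 225 [ 598.2 -215.8   11.6] 179.24391
355 225 [ 582.4 -182.7   10.4] 180.57045
```

The fingers show above the plate, with tips near z≈48 by depth. I'll check that with the scene camera.

```bash
python3 - <<'E'
from h import *
im,d,P=grab('scene','s2')
D=np.hypot(P[...,0]-602,P[...,1]+195.7)
b=(D<35)&(P[...,2]>16); q=P[b]; print(b.sum(), np.percentile(q[:,2],[0,1,5,20,50]))
i=np.argsort(q[:,2])[:12]; print(q[i].round(0))
v,u=np.where(b); print(u.min(),u.max(),v.min(),v.max())
cu,cv_=int(np.median(u)),int(v.max())
crop=im[max(0,cv_-60):cv_+40,max(0,cu-80):cu+80,::-1]
cv2.imwrite('pics/s2c.png',cv2.resize(crop,None,fx=5,fy=5,interpolation=2))
E
```

```text
1245 [ 37.98429713  45.73033667  58.37989582  93.07608975 211.45956648]
[[ 611. -196.   38.]
 [ 608. -196.   40.]
 [ 606. -199.   40.]
 [ 610. -197.   41.]
 [ 601. -183.   41.]
 [ 605. -181.   41.]
 [ 604. -182.   43.]
 [ 606. -199.   43.]
 [ 608. -181.   44.]
 [ 609. -184.   44.]
 [ 610. -196.   45.]
 [ 616. -196.   45.]]
271 309 56 181
```

View pics/s2c.png

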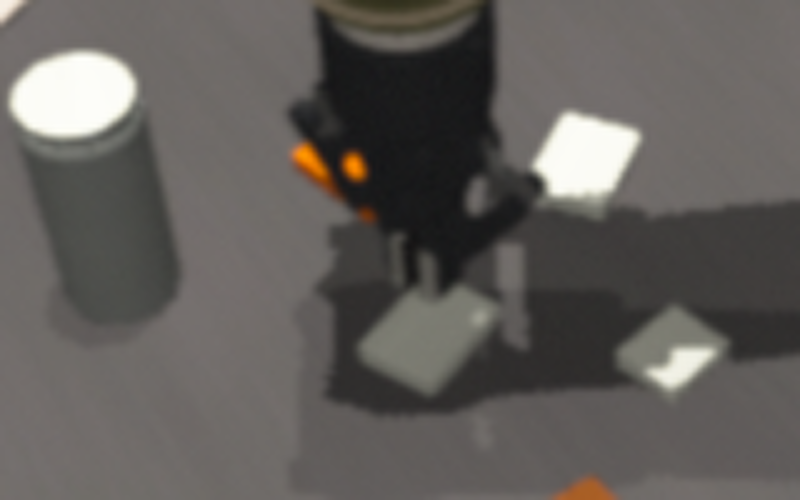

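Confirmed: the tips sit about 45 mm higher than the TCP reading implies, with xy centred. I'll open to 0.65 and measure the tip height directly.

>>> send_rows --targets '[{"offset": [0, 0.05, 0], "spin": 0}, {"offset": [0, 0.05, 0], "spin": 0}, {"offset": [0, 0.05, 0], "spin": 0}, {"offset": [0, 0.05, 0], "spin": 0}, {"offset": [0, 0.05, 0], "spin": 0}, {"offset": [0, 0.05, 0], "spin": 0}]' --grip 0.65

```text
time_s: 5.43
eef_pos: [601.9, -195.2, 0.0]
ee_rot: [0.0, -0.227, 0.974, -0.0]
force: [0.5, -0.3, -0.2]
grip_width: 0.65
grip_force: 0.0
```

```bash
cat >> h.py <<'E'
def tips(d):
    c=ctrl.calibration('wrist'); Q=cloud(c,np.array(c['mount']),d); Q[d==0]=np.nan
    b=(abs(Q[...,0])<16)&(abs(Q[...,1])<60)&(Q[...,2]<-25)&(Q[...,2]>-70)
    for sg in (1,-1):
        q=Q[b&(sg*Q[...,1]>0)]; i=q[:,2]>np.nanmax(q[:,2])-4
        print('tip',sg,len(q),q[i].mean(0).round(1),'zmax',np.nanmax(q[:,2]).round(1),'y',q[i][:,1].min().round(1),q[i][:,1].max().round(1),'x',q[i][:,0].min().round(1),q[i][:,0].max().round(1))
E
python3 - <<'E'
from h import *
tips(np.load('pics/w4.npz')['d'])
im,d,P=grab('wrist','w5'); tips(d)
H=P[...,2]; b=(H>7)&(H<16)&(abs(P[...,0]-602)<50)&(abs(P[...,1]+195)<50)
print(cv2.minAreaRect(P[b][:,:2].astype(np.float32)),np.median(P[b][:,2]))
print(ctrl.sense()['eef_pos'],ctrl.sense()['grip_width'])
E
```

```text
tip 1 1117 [  4.4   5.5 -40.9] zmax -38.4 y 4.3 10.8 x -9.1 11.3
tip -1 1116 [  6.3  -5.7 -40.4] zmax -37.8 y -10.7 -4.2 x -1.5 11.2
tip 1 1472 [  1.4  28.  -44.4] zmax -42.0 y 27.6 32.7 x -9.0 10.7
tip -1 1475 [  0.8 -27.7 -44.6] zmax -42.2 y -30.0 -27.5 x -10.6 10.7
((602.2300415039062, -194.51022338867188), (60.42144012451172, 44.18536376953125), 26.15203094482422) 11.22613456449443
[ 6.01932265e+02 -1.95196668e+02  6.03838085e-02] 0.6485214038956779
```

>>> send_rows --targets '[{"offset": [0.03, 0.06, -1], "spin": 0}, {"offset": [0.03, 0.06, -2], "spin": 0}, {"offset": [0.03, 0.06, -2.5], "spin": 0}, {"offset": [0.03, 0.06, -2.7], "spin": 0}]'

```text
time_s: 5.82
eef_pos: [601.3, -194.1, -28.8]
ee_rot: [-0.001, -0.227, 0.974, 0.001]
force: [-0.3, 0.3, -0.6]
grip_width: 0.645
grip_force: 0.0
```

>>> send_rows --targets '[{"offset": [0, 0, -0.4], "spin": 0}, {"offset": [0, 0, -0.8], "spin": 0}, {"offset": [0, 0, -1.0], "spin": 0}, {"offset": [0, 0, -1.0], "spin": 0}]'

```text
time_s: 6.15
eef_pos: [602.0, -194.5, -37.4]
ee_rot: [-0.0, -0.227, 0.974, 0.0]
force: [-0.3, -0.2, 0.5]
grip_width: 0.649
grip_force: 0.0
```

>>> send_rows --targets '[{"offset": [0, 0, 0], "spin": 0}, {"offset": [0, 0, 0], "spin": 0}, {"offset": [0, 0, 0], "spin": 0}, {"offset": [0, 0, 0], "spin": 0}]' --grip 0.4 --squeeze 40

```text
time_s: 6.48
eef_pos: [602.5, -194.7, -36.6]
ee_rot: [0.0, -0.227, 0.974, -0.0]
force: [-0.3, -0.5, 2.4]
grip_width: 0.502
grip_force: 41.4
```

>>> send_rows --targets '[{"offset": [0, 0, 3], "spin": 0}, {"offset": [0, 0, 7], "spin": 0}, {"offset": [0, 0, 11], "spin": 0}, {"offset": [0, 0, 15], "spin": 0}, {"offset": [0, 0, 17.5], "spin": 0}, {"offset": [0, 0, 17.5], "spin": 0}]'

```text
time_s: 6.98
eef_pos: [604.4, -195.7, 144.5]
ee_rot: [0.004, -0.227, 0.974, -0.003]
force: [0.4, -0.4, 0.2]
grip_width: 0.499
grip_force: 41.4
```

>>> send_rows --targets '[{"offset": [-1.4, 7.1, 0], "spin": -0.11}, {"offset": [-2.8, 14.2, 0], "spin": -0.23}, {"offset": [-4.2, 21.3, 0], "spin": -0.34}, {"offset": [-5.6, 28.4, 0], "spin": -0.458}, {"offset": [-7.0, 35.5, 0], "spin": -0.458}, {"offset": [-7.0, 35.5, 0], "spin": -0.458}, {"offset": [-7.0, 35.5, 0], "spin": -0.458}, {"offset": [-7.0, 35.5, 0], "spin": -0.458}]'

```text
time_s: 7.65
eef_pos: [536.5, 134.3, 137.3]
ee_rot: [-0.001, 0.001, 1.0, -0.0]
force: [1.4, 0.0, -1.1]
grip_width: 0.502
grip_force: 41.4
```

>>> send_rows --targets '[{"offset": [0, 0, 0], "spin": 0}, {"offset": [0, 0, 0], "spin": 0}, {"offset": [0, 0, 0], "spin": 0}]'

```text
time_s: 7.9
eef_pos: [537.6, 132.2, 137.4]
ee_rot: [-0.0, 0.0, 1.0, -0.0]
force: [-0.8, -0.6, -0.5]
grip_width: 0.499
grip_force: 41.4
```

```bash
cat >> h.py <<'E'
def inhand(d):
    c=ctrl.calibration('wrist'); Q=cloud(c,np.array(c['mount']),d); Q[d==0]=np.nan
    b=(abs(Q[...,0])<45)&(abs(Q[...,1])<21)&(Q[...,2]<-40)&(Q[...,2]>-60)
    q=Q[b]; z=np.median(q[:,2]); e=[np.median([r[:,0].max() for r in [q[abs(q[:,1]-y)<2]]  if len(r)]) for y in(-15,-8,0,8,15)]
    print('hand n',len(q),'top z',z,'front x',np.round(e,1),'rear',[round(q[abs(q[:,1]-y)<2][:,0].min(),1) for y in(-15,-8,0,8,15)],'yrange',q[:,1].min(),q[:,1].max())
E
python3 - <<'E'
from h import *
im,d,P=grab('wrist','w6'); inhand(d); s=ctrl.sense(); print(s['eef_pos'],s['ee_rot'],s['grip_width'],s['force'])
H=P[...,2]; b=(H>5)&(H<25)&(abs(P[...,0]-534)<110)&(abs(P[...,1]-161)<100)
print('base',b.sum(),cv2.minAreaRect(P[b][:,:2].astype(np.float32)))
b=(H>110)&(H<136)&(abs(P[...,0]-532)<50)&(abs(P[...,1]-161)<50); q=P[b]; print(len(q), np.percentile(q,[1,50,99],axis=0).round(1))
E
```

```text
hand n 12712 top z -47.80643727402669 front x [30.4 30.3 30.2 30.2 30.3] rear [np.float64(-29.9), np.float64(-30.2), np.float64(-29.9), np.float64(-29.9), np.float64(-29.8)] yrange -20.99695362581392 20.997841760758387
[537.77634002 131.59290843 137.54529793] [-3.59512568e-04  8.37724634e-04  9.99999575e-01 -1.40427384e-04] 0.4998334206758122 [-0.20399903 -0.2499443  -1.12583452]
base 7218 ((531.403564453125, 160.71788024902344), (110.1493148803711, 148.12322998046875), 89.93936920166016)
1952 [[492.6 130.1 110.3]
 [506.2 180.  123.5]
 [563.  192.  131.8]]
```

View pics/w6.png

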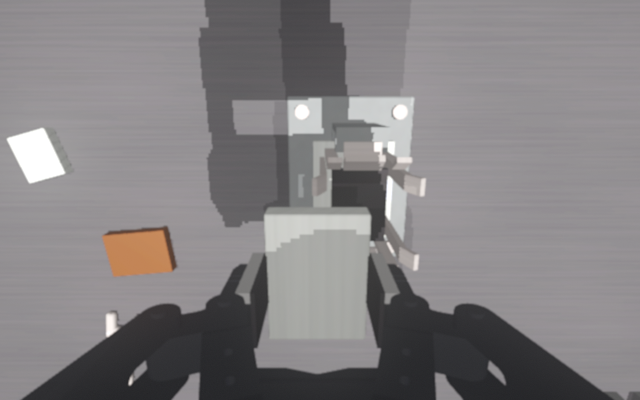

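>>> send_rows --targets '[{"offset": [-0.56, 2.88, 0], "spin": 0}, {"offset": [-0.56, 2.88, 0], "spin": 0}, {"offset": [-0.56, 2.88, -1.5], "spin": 0}, {"offset": [-0.56, 2.88, -3], "spin": 0}, {"offset": [-0.56, 2.88, -4], "spin": 0}, {"offset": [-0.56, 2.88, -4.5], "spin": 0}, {"offset": [-0.56, 2.88, -4.5], "spin": 0}]'

```text
time_s: 8.53
eef_pos: [531.8, 160.5, 92.0]
ee_rot: [-0.001, 0.001, 1.0, -0.0]
force: [-0.1, 0.3, -0.5]
grip_width: 0.5
grip_force: 41.4
```

>>> send_rows --targets '[{"offset": [0, 0, -0.2], "spin": 0}, {"offset": [0, 0, -0.4], "spin": 0}, {"offset": [0, 0, -0.6], "spin": 0}, {"offset": [0, 0, -0.6], "spin": 0}, {"offset": [0, 0, -0.6], "spin": 0}]'

```text
time_s: 8.95
eef_pos: [532.2, 161.3, 87.2]
ee_rot: [0.0, 0.0, 1.0, 0.0]
force: [-0.4, -0.1, -0.8]
grip_width: 0.503
grip_force: 41.4
```

Bottom at ≈124 with no contact. Going lower in small steps.

>>> send_rows --targets '[{"offset": [0, -0.03, -0.3], "spin": 0}, {"offset": [0, -0.03, -0.6], "spin": 0}, {"offset": [0, -0.03, -0.6], "spin": 0}, {"offset": [0, -0.03, -0.6], "spin": 0}]'

```text
time_s: 9.28
eef_pos: [532.0, 160.9, 80.8]
ee_rot: [-0.0, 0.0, 1.0, -0.0]
force: [-0.2, 0.9, -1.1]
grip_width: 0.499
grip_force: 41.4
```

>>> send_rows --targets '[{"offset": [0, 0, -0.25], "spin": 0}, {"offset": [0, 0, -0.5], "spin": 0}, {"offset": [0, 0, -0.5], "spin": 0}, {"offset": [0, 0, -0.5], "spin": 0}]'

```text
time_s: 9.62
eef_pos: [532.0, 161.0, 75.8]
ee_rot: [-0.0, 0.0, 1.0, -0.0]
force: [-0.5, 0.3, -0.9]
grip_width: 0.505
grip_force: 41.4
```

>>> send_rows --targets '[{"offset": [0, 0, -0.2], "spin": 0}, {"offset": [0, 0, -0.4], "spin": 0}, {"offset": [0, 0, -0.4], "spin": 0}, {"offset": [0, 0, -0.4], "spin": 0}]'

```text
time_s: 9.95
eef_pos: [532.1, 160.9, 71.9]
ee_rot: [-0.0, 0.0, 1.0, -0.0]
force: [0.1, -0.9, -1.3]
grip_width: 0.5
grip_force: 41.4
```

>>> send_rows --targets '[{"offset": [0, 0, -0.15], "spin": 0}, {"offset": [0, 0, -0.3], "spin": 0}, {"offset": [0, 0, -0.3], "spin": 0}, {"offset": [0, 0, -0.3], "spin": 0}]'

```text
time_s: 10.28
eef_pos: [532.0, 161.0, 68.9]
ee_rot: [-0.0, 0.0, 1.0, -0.0]
force: [-0.7, 0.4, -1.0]
grip_width: 0.501
grip_force: 41.5
```

>>> send_rows --targets '[{"offset": [0, 0, -0.1], "spin": 0}, {"offset": [0, 0, -0.2], "spin": 0}, {"offset": [0, 0, -0.2], "spin": 0}, {"offset": [0, 0, -0.2], "spin": 0}]'

```text
time_s: 10.62
eef_pos: [532.4, 161.0, 67.3]
ee_rot: [0.0, 0.0, 1.0, 0.0]
force: [-0.5, -0.3, 3.3]
grip_width: 0.499
grip_force: 41.9
```

Contact in the mouth at TCP z≈67.5, so the mouth is ≈104.5. I release, lift and shut the fingers, then check the plate.

>>> send_rows --targets '[{"offset": [0, 0, 0], "spin": 0}, {"offset": [0, 0, 0], "spin": 0}, {"offset": [0, 0, 0], "spin": 0}, {"offset": [0, 0, 2], "spin": 0}, {"offset": [0, 0, 5], "spin": 0}, {"offset": [0, 0, 7], "spin": 0}, {"offset": [0, 0, 7], "spin": 0}]' --grip 0.7

```text
time_s: 11.2
eef_pos: [534.1, 161.2, 141.2]
ee_rot: [0.004, 0.0, 1.0, 0.0]
force: [0.1, -0.1, 0.7]
grip_width: 0.699
grip_force: 0.0
```

```bash
cat >> h.py <<'E'
def inmag(P,lo,hi):
    H=P[...,2]; b=(H>lo)&(H<hi)&(abs(P[...,0]-532)<27)&(abs(P[...,1]-160.8)<19); q=P[b]
    A=np.c_[q[:,0]-532,q[:,1]-160.8,np.ones(len(q))]
    for _ in range(3):
        k=np.linalg.lstsq(A,q[:,2],rcond=None)[0]; m=abs(A@k-q[:,2])<2.5; A,q=A[m],q[m]
    print('n',len(q),'z',k[2].round(1),'slope x,y',k[:2].round(3))
    w=P[(abs(H-k[2])<2.5)&(abs(P[...,0]-532)<34)&(abs(P[...,1]-160.8)<23.5)]; print(np.percentile(w,[0.5,99.5],axis=0).round(1))
E
python3 - <<'E'
from h import *
im,d,P=grab('wrist','w7'); inmag(P,95,125); s=ctrl.sense(); print(s['eef_pos'],s['force'],s['time_s'])
E
```

```text
n 4837 z 115.7 slope x,y [ 0.    -0.002]
[[501.9 137.8 113.6]
 [563.2 183.6 117.7]]
[533.08770698 161.05994548 138.76170007] [-0.31288193  0.79287182  0.14698436] 11.25
```

>>> send_rows --targets '[{"offset": [0, 0, -1], "spin": 0}, {"offset": [0, 0, -2], "spin": 0}, {"offset": [0, 0, -2.5], "spin": 0}, {"offset": [0, 0, -2.5], "spin": 0}, {"offset": [0, 0, -2.5], "spin": 0}, {"offset": [0, 0, -2.5], "spin": 0}, {"offset": [0, 0, -2.5], "spin": 0}, {"offset": [0, 0, -2.5], "spin": 0}]' --grip 0

```text
time_s: 11.92
eef_pos: [532.3, 161.0, 112.3]
ee_rot: [0.0, 0.0, 1.0, 0.0]
force: [-0.3, -0.2, 0.5]
grip_width: -0.002
grip_force: 0.0
```

>>> send_rows --targets '[{"offset": [0, 0, -1], "spin": 0}, {"offset": [0, 0, -2], "spin": 0}, {"offset": [0, 0, -2.6], "spin": 0}, {"offset": [0, 0, -2.8], "spin": 0}, {"offset": [0, 0, -2.8], "spin": 0}]'

```text
time_s: 12.33
eef_pos: [531.7, 160.9, 83.1]
ee_rot: [-0.001, 0.0, 1.0, -0.0]
force: [0.3, -0.3, -0.5]
grip_width: -0.001
grip_force: 0.0
```

>>> send_rows --targets '[{"offset": [0, 0, -0.15], "spin": 0}, {"offset": [0, 0, -0.3], "spin": 0}, {"offset": [0, 0, -0.4], "spin": 0}, {"offset": [0, 0, -0.4], "spin": 0}]'

```text
time_s: 12.67
eef_pos: [532.1, 160.9, 80.0]
ee_rot: [0.0, 0.0, 1.0, -0.0]
force: [-0.1, 0.6, 0.7]
grip_width: -0.0
grip_force: 0.0
```

>>> send_rows --targets '[{"offset": [0, 0, -0.1], "spin": 0}, {"offset": [0, 0, -0.2], "spin": 0}, {"offset": [0, 0, -0.3], "spin": 0}, {"offset": [0, 0, -0.3], "spin": 0}]'

```text
time_s: 13.0
eef_pos: [532.4, 161.0, 77.2]
ee_rot: [0.0, 0.0, 1.0, 0.0]
force: [-0.5, -0.2, 1.4]
grip_width: -0.002
grip_force: 0.7
```

>>> send_rows --targets '[{"offset": [0, 0, -0.1], "spin": 0}, {"offset": [0, 0, -0.2], "spin": 0}, {"offset": [0, 0, -0.3], "spin": 0}, {"offset": [0, 0, -0.4], "spin": 0}, {"offset": [0, 0, -0.4], "spin": 0}]'

```text
time_s: 13.42
eef_pos: [532.6, 161.0, 73.6]
ee_rot: [0.001, 0.0, 1.0, 0.0]
force: [-0.3, -0.5, 4.9]
grip_width: -0.002
grip_force: 2.6
```

>>> send_rows --targets '[{"offset": [0, 0, -0.1], "spin": 0}, {"offset": [0, 0, -0.2], "spin": 0}, {"offset": [0, 0, -0.3], "spin": 0}, {"offset": [0, 0, -0.4], "spin": 0}, {"offset": [0, 0, -0.4], "spin": 0}]'

```text
time_s: 13.83
eef_pos: [531.9, 160.9, 68.6]
ee_rot: [-0.0, 0.0, 1.0, -0.0]
force: [0.6, 0.1, 0.0]
grip_width: -0.0
grip_force: 0.1
```

>>> send_rows --targets '[{"offset": [0, 0, -0.1], "spin": 0}, {"offset": [0, 0, -0.2], "spin": 0}, {"offset": [0, 0, -0.3], "spin": 0}, {"offset": [0, 0, -0.4], "spin": 0}, {"offset": [0, 0, -0.4], "spin": 0}]'

```text
time_s: 14.25
eef_pos: [532.0, 160.9, 64.8]
ee_rot: [-0.0, 0.0, 1.0, -0.0]
force: [0.6, 0.5, 0.6]
grip_width: -0.001
grip_force: 0.0
```

>>> send_rows --targets '[{"offset": [0, 0, -0.1], "spin": 0}, {"offset": [0, 0, -0.2], "spin": 0}, {"offset": [0, 0, -0.3], "spin": 0}, {"offset": [0, 0, -0.4], "spin": 0}, {"offset": [0, 0, -0.4], "spin": 0}]'

```text
time_s: 14.67
eef_pos: [532.3, 161.0, 61.4]
ee_rot: [0.0, 0.0, 1.0, 0.0]
force: [-0.7, 0.2, 4.5]
grip_width: 0.003
grip_force: 2.3
```

>>> send_rows --targets '[{"offset": [0, 0, -0.1], "spin": 0}, {"offset": [0, 0, -0.2], "spin": 0}, {"offset": [0, 0, -0.3], "spin": 0}, {"offset": [0, 0, -0.3], "spin": 0}]'

```text
time_s: 15.0
eef_pos: [532.2, 161.0, 58.2]
ee_rot: [0.0, 0.0, 1.0, 0.0]
force: [-1.0, 0.4, 4.2]
grip_width: -0.003
grip_force: 1.9
```

>>> send_rows --targets '[{"offset": [0, 0, -0.1], "spin": 0}, {"offset": [0, 0, -0.2], "spin": 0}, {"offset": [0, 0, -0.2], "spin": 0}, {"offset": [0, 0, -0.2], "spin": 0}]'

```text
time_s: 15.33
eef_pos: [532.2, 161.0, 56.1]
ee_rot: [0.0, 0.0, 1.0, 0.0]
force: [-0.4, -0.1, 5.2]
grip_width: -0.001
grip_force: 2.2
```

>>> send_rows --targets '[{"offset": [0, 0, -0.1], "spin": 0}, {"offset": [0, 0, -0.2], "spin": 0}, {"offset": [0, 0, -0.3], "spin": 0}, {"offset": [0, 0, -0.3], "spin": 0}]'

```text
time_s: 15.67
eef_pos: [532.2, 160.9, 52.9]
ee_rot: [0.0, 0.0, 1.0, 0.0]
force: [0.4, -0.0, 4.4]
grip_width: -0.001
grip_force: 2.4
```

>>> send_rows --targets '[{"offset": [0, 0, 0.3], "spin": 0}, {"offset": [0, 0, 0.6], "spin": 0}, {"offset": [0, 0, 1.5], "spin": 0}, {"offset": [0, 0, 3.5], "spin": 0}, {"offset": [0, 0, 7], "spin": 0}, {"offset": [0, 0, 10], "spin": 0}, {"offset": [0, 0, 10], "spin": 0}]'

```text
time_s: 16.25
eef_pos: [534.4, 161.3, 159.2]
ee_rot: [0.005, 0.0, 1.0, 0.0]
force: [0.0, 0.1, 0.5]
grip_width: 0.001
grip_force: 0.0
```

>>> send_rows --targets '[{"offset": [0, 0, 0], "spin": 0}, {"offset": [0, 0, 0], "spin": 0}, {"offset": [0, 0, 0], "spin": 0}, {"offset": [0, 0, 0], "spin": 0}]' --grip 0.7

```text
time_s: 16.58
eef_pos: [531.5, 160.9, 151.9]
ee_rot: [-0.001, 0.0, 1.0, -0.0]
force: [0.7, 0.1, 0.3]
grip_width: 0.568
grip_force: 0.0
```

```bash
python3 - <<'E'
from h import *
im,d,P=grab('wrist','w8'); inmag(P,75,125); s=ctrl.sense(); print(s['eef_pos'],s['force'],s['time_s'])
E
```

```text
n 3774 z 96.5 slope x,y [0.001 0.   ]
[[502.5 138.8  94.5]
 [563.  182.7  98.6]]
[531.66266659 160.90726307 152.05195024] [0.52869683 0.05813264 0.43846527] 16.6333
```

View pics/w8.png

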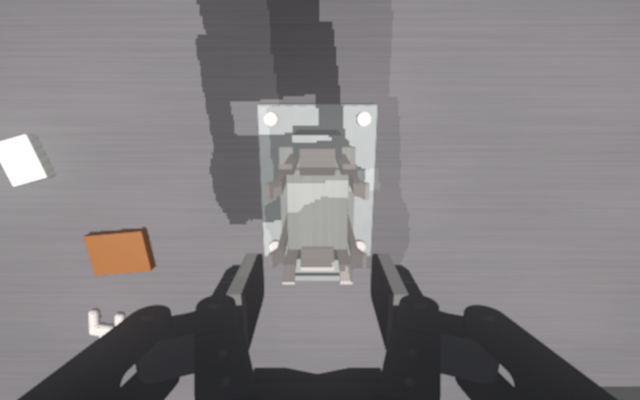

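The first plate is snapped in and flat at (317,215), its top at 96.5, level with the lips. Now the second plate.

>>> send_rows --targets '[{"offset": [-0.7, -4, 0], "spin": 0.11}, {"offset": [-1.4, -8, 0], "spin": 0.22}, {"offset": [-1.9, -12, 0], "spin": 0.33}, {"offset": [-2.4, -16, 0], "spin": 0.44}, {"offset": [-3, -20, 0], "spin": 0.55}, {"offset": [-3, -20, 0], "spin": 0.635}, {"offset": [-3, -20, 0], "spin": 0.635}, {"offset": [-3, -20, 0], "spin": 0.635}]'

```text
time_s: 17.3
eef_pos: [502.0, -38.9, 152.7]
ee_rot: [-0.0, -0.31, 0.951, 0.0]
force: [-1.0, 0.2, -0.8]
grip_width: 0.701
grip_force: 0.0
```

>>> send_rows --targets '[{"offset": [-0.6, -4, 0], "spin": 0}, {"offset": [-1.2, -8, 0], "spin": 0}, {"offset": [-1.8, -12, 0], "spin": 0}, {"offset": [-2.2, -16, -1], "spin": 0}, {"offset": [-2.6, -20, -2], "spin": 0}, {"offset": [-2.6, -21.6, -3.7], "spin": 0}, {"offset": [-2.6, -21.6, -3.7], "spin": 0}, {"offset": [-2.6, -21.6, -3.7], "spin": 0}]'

```text
time_s: 17.97
eef_pos: [480.7, -248.2, 115.1]
ee_rot: [-0.005, -0.306, 0.952, -0.002]
force: [-0.8, 0.4, 0.3]
grip_width: 0.701
grip_force: 0.0
```

```bash
cat >> h.py <<'E'
def bench(P,x,y):
  b=(P[...,2]>6)&(P[...,2]<16)&(abs(P[...,0]-x)<50)&(abs(P[...,1]-y)<50)
  n,l,st,ce=cv2.connectedComponentsWithStats(b.astype(np.uint8)); i=1+np.argmax(st[1:,4]); q=P[l==i]
  print(len(q),cv2.minAreaRect(q[:,:2].astype(np.float32)))
E
python3 - <<'E'
from h import *
im,d,P=grab('wrist','w9'); bench(P,476,-254); s=ctrl.sense(); print(s['eef_pos'],s['ee_rot'],s['joints'],s['time_s'])
print(np.rad2deg(2*np.arctan2(s['ee_rot'][2],s['ee_rot'][1])-0)%360)
E
```

```text
3612 ((474.4715576171875, -254.09136962890625), (60.20132827758789, 43.81277847290039), 36.5758171081543)
[ 481.08102352 -247.9809958   116.04554009] [-0.00407348 -0.30673027  0.95178513 -0.00223816] [-0.68735225  0.4200428   1.55360265 -0.01007762  1.16860888 -2.87771932] 18.0167
215.72498118835793
```

Joint 6 is at its limit here, so I'll take the half-turned grasp.

>>> send_rows --targets '[{"offset": [0, 0, 0], "spin": -0.12}, {"offset": [0, 0, 0], "spin": -0.24}, {"offset": [0, 0, 0], "spin": -0.36}, {"offset": [0, 0, 0], "spin": -0.48}, {"offset": [0, 0, 0], "spin": -0.6}, {"offset": [0, 0, 0], "spin": -0.72}, {"offset": [0, 0, 0], "spin": -0.84}, {"offset": [0, 0, 0], "spin": -0.96}]'

```text
time_s: 18.68
eef_pos: [481.4, -247.8, 117.2]
ee_rot: [-0.004, 0.17, 0.985, -0.001]
force: [0.4, 0.7, -0.2]
grip_width: 0.699
grip_force: 0.0
```

>>> send_rows --targets '[{"offset": [0, 0, 0], "spin": -0.12}, {"offset": [0, 0, 0], "spin": -0.24}, {"offset": [0, 0, 0], "spin": -0.36}, {"offset": [0, 0, 0], "spin": -0.48}, {"offset": [0, 0, 0], "spin": -0.6}, {"offset": [0, 0, 0], "spin": -0.72}, {"offset": [0, 0, 0], "spin": -0.84}, {"offset": [0, 0, 0], "spin": -0.96}]'

```text
time_s: 19.35
eef_pos: [481.4, -247.8, 117.2]
ee_rot: [-0.004, 0.606, 0.796, 0.002]
force: [0.6, -0.0, 0.1]
grip_width: 0.703
grip_force: 0.0
```

>>> send_rows --targets '[{"offset": [-0.3, -0.3, 0], "spin": -0.12}, {"offset": [-0.6, -0.6, 0], "spin": -0.24}, {"offset": [-0.6, -0.6, 0], "spin": -0.36}, {"offset": [-0.6, -0.6, 0], "spin": -0.48}, {"offset": [-0.6, -0.6, 0], "spin": -0.6}, {"offset": [-0.6, -0.6, 0], "spin": -0.72}, {"offset": [-0.6, -0.6, 0], "spin": -0.84}, {"offset": [-0.6, -0.6, 0], "spin": -0.96}]'

```text
time_s: 20.02
eef_pos: [475.5, -253.9, 117.2]
ee_rot: [-0.003, 0.905, 0.426, 0.004]
force: [-0.0, 0.2, -0.0]
grip_width: 0.701
grip_force: 0.0
```

```bash
python3 - <<'E'
from h import *
s=ctrl.sense(); print(s['eef_pos'],s['ee_rot'],s['joints'],s['time_s'])
q=s['ee_rot']; x=R.from_quat([q[1],q[2],q[3],q[0]]).as_matrix()[:,0]; print(np.arctan2(x[1],x[0]), 'want',np.deg2rad(36.58))
E
```

```text
[ 475.46186354 -253.86687885  117.16106829] [-0.00255902  0.90464812  0.42613133  0.00416137] [-0.71332882  0.41213833  1.56232936  0.01052318  1.16845114 -0.02709498] 20.0167
0.8804301403751525 want 0.6384414403795258
```

>>> send_rows --targets '[{"offset": [0, 0, 0], "spin": -0.121}, {"offset": [0, 0, 0], "spin": -0.242}, {"offset": [0, 0, 0], "spin": -0.242}, {"offset": [0, 0, 0], "spin": -0.242}]'

```text
time_s: 20.35
eef_pos: [475.2, -254.4, 116.8]
ee_rot: [-0.002, 0.948, 0.318, 0.004]
force: [-0.5, 0.1, -0.9]
grip_width: 0.696
grip_force: 0.0
```

```bash
python3 - <<'E'
from h import *
im,d,P=grab('wrist','w10'); bench(P,475,-254); s=ctrl.sense(); print(s['eef_pos'],s['ee_rot'],s['time_s'])
q=s['ee_rot']; M=R.from_quat([q[1],q[2],q[3],q[0]]).as_matrix(); print(np.arctan2(M[1,0],M[0,0]), 'want',np.deg2rad(36.58),'toolz',M[:,2]); tips(d)
E
```

```text
3493 ((474.6451416015625, -252.83456420898438), (60.20246505737305, 44.03165817260742), 36.66956329345703)
[ 475.08322244 -254.65724359  116.63025347] [-0.00234551  0.94800867  0.31820646  0.00432612] 20.4
0.6476739221821421 want 0.6384414403795258 toolz [ 0.00670968  0.00720032 -0.99995157]
tip 1 1498 [  1.8  29.8 -45.3] zmax -42.8 y 29.0 35.3 x -10.8 10.8
tip -1 1494 [  2.2 -30.8 -45.5] zmax -43.1 y -36.3 -30.1 x -10.5 11.1
```

>>> send_rows --targets '[{"offset": [0, 0.19, -3.5], "spin": -0.008}, {"offset": [0, 0.19, -7], "spin": -0.008}, {"offset": [0, 0.19, -10], "spin": -0.008}, {"offset": [0, 0.19, -12.5], "spin": -0.008}, {"offset": [0, 0.19, -14], "spin": -0.008}, {"offset": [0, 0.19, -15], "spin": -0.008}, {"offset": [0, 0.19, -15.35], "spin": -0.008}, {"offset": [0, 0.19, -15.35], "spin": -0.008}]'

```text
time_s: 21.07
eef_pos: [474.7, -253.5, -37.6]
ee_rot: [-0.003, 0.95, 0.313, 0.004]
force: [-0.4, 0.4, -0.5]
grip_width: 0.704
grip_force: 0.0
```

>>> send_rows --targets '[{"offset": [0, 0, 0], "spin": 0}, {"offset": [0, 0, 0], "spin": 0}, {"offset": [0, 0, 0], "spin": 0}, {"offset": [0, 0, 0], "spin": 0}, {"offset": [0, 0, 0], "spin": 0}]' --grip 0.4 --squeeze 40

```text
time_s: 21.48
eef_pos: [475.4, -254.3, -36.2]
ee_rot: [-0.002, 0.95, 0.312, 0.005]
force: [0.2, 0.8, 7.4]
grip_width: 0.499
grip_force: 41.4
```

>>> send_rows --targets '[{"offset": [0, 0, 3], "spin": 0}, {"offset": [0, 0, 7], "spin": 0}, {"offset": [0, 0, 11], "spin": 0}, {"offset": [0, 0, 15], "spin": 0}, {"offset": [0, 0, 17.6], "spin": 0}, {"offset": [0, 0, 17.6], "spin": 0}, {"offset": [0, 0, 17.6], "spin": 0}]'

```text
time_s: 22.07
eef_pos: [475.0, -254.0, 139.8]
ee_rot: [-0.001, 0.95, 0.312, 0.005]
force: [0.5, 0.9, -0.9]
grip_width: 0.503
grip_force: 41.3
```

>>> send_rows --targets '[{"offset": [0.6, 4, 0], "spin": -0.1}, {"offset": [1.2, 8, 0], "spin": -0.2}, {"offset": [1.8, 12, 0], "spin": -0.3}, {"offset": [2.4, 16, 0], "spin": -0.4}, {"offset": [3, 20, 0], "spin": -0.5}, {"offset": [3, 20, 0], "spin": -0.6}, {"offset": [3, 20, 0], "spin": -0.64}, {"offset": [3, 20, 0], "spin": -0.64}]'

```text
time_s: 22.73
eef_pos: [503.8, -52.8, 137.0]
ee_rot: [-0.002, 1.0, -0.003, 0.003]
force: [-0.3, 0.8, -1.5]
grip_width: 0.498
grip_force: 41.3
```

>>> send_rows --targets '[{"offset": [0.6, 4, 0], "spin": 0}, {"offset": [1.2, 8, 0], "spin": 0}, {"offset": [1.8, 12, 0], "spin": 0}, {"offset": [2.3, 16, 0], "spin": 0}, {"offset": [2.7, 18.5, 0], "spin": 0}, {"offset": [2.7, 18.5, 0], "spin": 0}, {"offset": [2.7, 18.5, 0], "spin": 0}, {"offset": [2.7, 18.5, 0], "spin": 0}]'

```text
time_s: 23.4
eef_pos: [531.2, 130.5, 137.6]
ee_rot: [-0.001, 1.0, -0.002, 0.004]
force: [1.1, -0.2, 0.1]
grip_width: 0.5
grip_force: 41.3
```

```bash
python3 - <<'E'
from h import *
im,d,P=grab('wrist','w11'); inhand(d); s=ctrl.sense(); print(s['eef_pos'],s['ee_rot'],s['grip_width'],s['force'],s['time_s'])
q=s['ee_rot']; M=R.from_quat([q[1],q[2],q[3],q[0]]).as_matrix(); print('yaw',np.arctan2(M[1,0],M[0,0]),'toolz',M[:,2])
H=P[...,2]; b=(H>5)&(H<25)&(abs(P[...,0]-534)<110)&(abs(P[...,1]-161)<100)
print('base',b.sum(),cv2.minAreaRect(P[b][:,:2].astype(np.float32)))
b=(H>110)&(H<136)&(abs(P[...,0]-532)<50)&(abs(P[...,1]-161)<50); w=P[b]; print(len(w), np.percentile(w,[1,50,99],axis=0).round(1))
E
```

```text
hand n 12850 top z -47.35378073307788 front x [30.5 30.5 30.6 30.6 30.5] rear [np.float64(-29.7), np.float64(-29.4), np.float64(-29.3), np.float64(-29.7), np.float64(-30.0)] yrange -20.999780734031766 20.997468692880187
[531.36137582 130.17874444 137.85356095] [-0.00117859  0.9999863  -0.00300564  0.00412071] 0.4979068070350309 [-0.04050484 -0.16151777 -0.96298597] 23.45
yaw -0.006021155662553074 toolz [ 0.00824838  0.00233238 -0.99996326]
base 6868 ((533.021484375, 161.6746826171875), (110.16144561767578, 148.90054321289062), 89.92749786376953)
1868 [[505.1 130.6 110.5]
 [558.5 180.6 123.8]
 [571.8 192.7 131.8]]
```

View pics/w11.png

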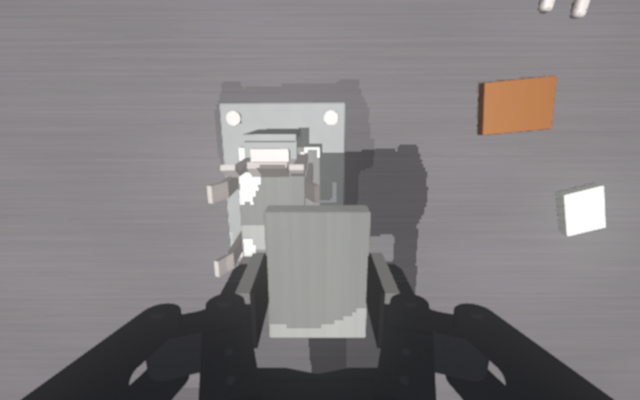

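>>> send_rows --targets '[{"offset": [0.09, 3.07, 0], "spin": 0.006}, {"offset": [0.09, 3.07, 0], "spin": 0.006}, {"offset": [0.09, 3.07, -1.5], "spin": 0.006}, {"offset": [0.09, 3.07, -3], "spin": 0.006}, {"offset": [0.09, 3.07, -4], "spin": 0.006}, {"offset": [0.09, 3.07, -4.7], "spin": 0.006}, {"offset": [0.09, 3.07, -5], "spin": 0.006}, {"offset": [0.09, 3.07, -5], "spin": 0.006}]'

```text
time_s: 24.12
eef_pos: [532.4, 161.5, 88.0]
ee_rot: [-0.001, 1.0, 0.0, 0.004]
force: [0.2, 0.2, -0.8]
grip_width: 0.496
grip_force: 41.3
```

>>> send_rows --targets '[{"offset": [0, 0, -0.3], "spin": 0}, {"offset": [0, 0, -0.6], "spin": 0}, {"offset": [0, 0, -0.7], "spin": 0}, {"offset": [0, 0, -0.7], "spin": 0}]'

```text
time_s: 24.45
eef_pos: [532.4, 162.0, 81.4]
ee_rot: [-0.001, 1.0, 0.0, 0.005]
force: [0.0, -0.3, -1.3]
grip_width: 0.498
grip_force: 41.3
```

>>> send_rows --targets '[{"offset": [0, 0, -0.2], "spin": 0}, {"offset": [0, 0, -0.4], "spin": 0}, {"offset": [0, 0, -0.5], "spin": 0}, {"offset": [0, 0, -0.5], "spin": 0}]'

```text
time_s: 24.78
eef_pos: [532.3, 162.0, 76.1]
ee_rot: [-0.001, 1.0, 0.0, 0.004]
force: [-0.8, 0.0, -0.4]
grip_width: 0.498
grip_force: 41.4
```

>>> send_rows --targets '[{"offset": [0, -0.08, -0.2], "spin": 0}, {"offset": [0, -0.08, -0.4], "spin": 0}, {"offset": [0, -0.08, -0.6], "spin": 0}, {"offset": [0, -0.08, -0.6], "spin": 0}]'

```text
time_s: 25.12
eef_pos: [532.2, 161.2, 69.9]
ee_rot: [-0.001, 1.0, 0.0, 0.004]
force: [0.2, 0.1, 0.1]
grip_width: 0.498
grip_force: 41.4
```

>>> send_rows --targets '[{"offset": [0, 0, -0.1], "spin": 0}, {"offset": [0, 0, -0.2], "spin": 0}, {"offset": [0, 0, -0.2], "spin": 0}, {"offset": [0, 0, -0.2], "spin": 0}]'

```text
time_s: 25.45
eef_pos: [532.7, 161.2, 68.8]
ee_rot: [-0.001, 1.0, 0.0, 0.005]
force: [0.5, 0.5, 2.7]
grip_width: 0.497
grip_force: 41.7
```

Contact. Release, rise, check, shut.

>>> send_rows --targets '[{"offset": [0, 0, 0], "spin": 0}, {"offset": [0, 0, 0], "spin": 0}, {"offset": [0, 0, 0], "spin": 0}, {"offset": [0, 0, 2], "spin": 0}, {"offset": [0, 0, 5], "spin": 0}, {"offset": [0, 0, 7], "spin": 0}, {"offset": [0, 0, 7], "spin": 0}]' --grip 0.7

```text
time_s: 26.03
eef_pos: [534.4, 161.4, 142.6]
ee_rot: [-0.002, 1.0, 0.0, 0.008]
force: [0.2, -0.9, -0.0]
grip_width: 0.703
grip_force: 0.0
```

```bash
python3 - <<'E'
from h import *
im,d,P=grab('wrist','w12'); inmag(P,95,125); s=ctrl.sense(); print(s['eef_pos'],s['force'],s['time_s'])
E
```

```text
n 4757 z 116.5 slope x,y [0.002 0.001]
[[501.1 138.4 114.5]
 [562.6 183.5 118.7]]
[533.42085032 161.31016711 140.20318683] [ 0.87420952 -0.0484146  -1.13943813] 26.0833
```

>>> send_rows --targets '[{"offset": [0, 0, -1], "spin": 0}, {"offset": [0, 0, -2], "spin": 0}, {"offset": [0, 0, -2.5], "spin": 0}, {"offset": [0, 0, -2.5], "spin": 0}, {"offset": [0, 0, -2.5], "spin": 0}, {"offset": [0, 0, -2.5], "spin": 0}, {"offset": [0, 0, -2.5], "spin": 0}, {"offset": [0, 0, -2.5], "spin": 0}]' --grip 0

```text
time_s: 26.75
eef_pos: [532.6, 161.2, 113.7]
ee_rot: [-0.001, 1.0, 0.0, 0.005]
force: [-1.1, -0.1, -0.3]
grip_width: -0.003
grip_force: 0.0
```

>>> send_rows --targets '[{"offset": [0, 0, -1], "spin": 0}, {"offset": [0, 0, -2], "spin": 0}, {"offset": [0, 0, -2.6], "spin": 0}, {"offset": [0, 0, -3], "spin": 0}, {"offset": [0, 0, -3.2], "spin": 0}, {"offset": [0, 0, -3.2], "spin": 0}]'

```text
time_s: 27.25
eef_pos: [532.3, 161.2, 80.9]
ee_rot: [-0.001, 1.0, 0.0, 0.004]
force: [-0.0, -1.4, 0.7]
grip_width: -0.002
grip_force: 0.0
```

>>> send_rows --targets '[{"offset": [0, 0, -0.15], "spin": 0}, {"offset": [0, 0, -0.3], "spin": 0}, {"offset": [0, 0, -0.4], "spin": 0}, {"offset": [0, 0, -0.4], "spin": 0}]'

```text
time_s: 27.58
eef_pos: [532.8, 161.2, 77.9]
ee_rot: [-0.001, 1.0, 0.0, 0.005]
force: [-0.1, 0.2, 2.8]
grip_width: 0.003
grip_force: 1.3
```

>>> send_rows --targets '[{"offset": [0, 0, -0.1], "spin": 0}, {"offset": [0, 0, -0.2], "spin": 0}, {"offset": [0, 0, -0.3], "spin": 0}, {"offset": [0, 0, -0.3], "spin": 0}]'

```text
time_s: 27.92
eef_pos: [533.5, 161.3, 75.7]
ee_rot: [-0.001, 1.0, 0.0, 0.006]
force: [0.6, -1.0, 9.4]
grip_width: -0.003
grip_force: 4.3
```

>>> send_rows --targets '[{"offset": [0, 0, -0.1], "spin": 0}, {"offset": [0, 0, -0.2], "spin": 0}, {"offset": [0, 0, -0.3], "spin": 0}, {"offset": [0, 0, -0.3], "spin": 0}]'

```text
time_s: 28.25
eef_pos: [533.5, 161.3, 72.5]
ee_rot: [-0.001, 1.0, 0.0, 0.006]
force: [1.8, 0.0, 4.7]
grip_width: -0.001
grip_force: 2.8
```

>>> send_rows --targets '[{"offset": [0, 0, -0.1], "spin": 0}, {"offset": [0, 0, -0.2], "spin": 0}, {"offset": [0, 0, -0.3], "spin": 0}, {"offset": [0, 0, -0.3], "spin": 0}]'

```text
time_s: 28.58
eef_pos: [533.1, 161.2, 68.9]
ee_rot: [-0.001, 1.0, 0.0, 0.006]
force: [1.5, 0.2, 5.5]
grip_width: 0.004
grip_force: 2.3
```

>>> send_rows --targets '[{"offset": [0, 0, -0.1], "spin": 0}, {"offset": [0, 0, -0.2], "spin": 0}, {"offset": [0, 0, -0.3], "spin": 0}, {"offset": [0, 0, -0.3], "spin": 0}]'

```text
time_s: 28.92
eef_pos: [533.1, 161.2, 65.9]
ee_rot: [-0.001, 1.0, 0.0, 0.006]
force: [0.6, -0.3, 4.5]
grip_width: 0.0
grip_force: 2.5
```

>>> send_rows --targets '[{"offset": [0, 0, -0.1], "spin": 0}, {"offset": [0, 0, -0.2], "spin": 0}, {"offset": [0, 0, -0.3], "spin": 0}, {"offset": [0, 0, -0.3], "spin": 0}]'

```text
time_s: 29.25
eef_pos: [533.1, 161.2, 63.0]
ee_rot: [-0.001, 1.0, 0.0, 0.006]
force: [-0.4, 0.3, 4.2]
grip_width: -0.0
grip_force: 2.7
```

>>> send_rows --targets '[{"offset": [0, 0, -0.1], "spin": 0}, {"offset": [0, 0, -0.2], "spin": 0}, {"offset": [0, 0, -0.2], "spin": 0}]'

```text
time_s: 29.5
eef_pos: [533.1, 161.2, 61.1]
ee_rot: [-0.001, 1.0, 0.0, 0.006]
force: [0.5, 0.5, 5.6]
grip_width: -0.003
grip_force: 2.8
```

Now 1 mm per call, watching for the stop.

>>> send_rows --targets '[{"offset": [0, 0, -0.1], "spin": 0}, {"offset": [0, 0, -0.2], "spin": 0}, {"offset": [0, 0, -0.2], "spin": 0}]'

```text
time_s: 29.75
eef_pos: [533.1, 161.3, 59.1]
ee_rot: [-0.001, 1.0, 0.0, 0.006]
force: [1.1, -0.0, 6.3]
grip_width: 0.004
grip_force: 3.2
```

>>> send_rows --targets '[{"offset": [0, 0, -0.1], "spin": 0}, {"offset": [0, 0, -0.2], "spin": 0}, {"offset": [0, 0, -0.2], "spin": 0}]'

```text
time_s: 30.0
eef_pos: [533.1, 161.2, 56.8]
ee_rot: [-0.001, 1.0, 0.0, 0.006]
force: [2.2, -0.3, 5.7]
grip_width: -0.001
grip_force: 2.6
```

>>> send_rows --targets '[{"offset": [0, 0, -0.1], "spin": 0}, {"offset": [0, 0, -0.1], "spin": 0}]'

```text
time_s: 30.17
eef_pos: [533.1, 161.2, 55.8]
ee_rot: [-0.001, 1.0, 0.0, 0.006]
force: [0.7, 0.4, 5.7]
grip_width: -0.003
grip_force: 2.6
```

>>> send_rows --targets '[{"offset": [0, 0, -0.1], "spin": 0}, {"offset": [0, 0, -0.1], "spin": 0}]'

```text
time_s: 30.33
eef_pos: [533.1, 161.2, 54.8]
ee_rot: [-0.001, 1.0, 0.0, 0.006]
force: [1.2, -1.1, 5.6]
grip_width: 0.003
grip_force: 2.7
```

>>> send_rows --targets '[{"offset": [0, 0, -0.1], "spin": 0}, {"offset": [0, 0, -0.1], "spin": 0}]'

```text
time_s: 30.5
eef_pos: [533.1, 161.2, 53.8]
ee_rot: [-0.001, 1.0, 0.0, 0.006]
force: [1.8, 0.3, 5.1]
grip_width: 0.002
grip_force: 2.7
```

>>> send_rows --targets '[{"offset": [0, 0, -0.1], "spin": 0}, {"offset": [0, 0, -0.1], "spin": 0}]'

```text
time_s: 30.67
eef_pos: [533.1, 161.2, 52.8]
ee_rot: [-0.001, 1.0, 0.0, 0.006]
force: [1.3, 1.0, 6.0]
grip_width: 0.0
grip_force: 2.8
```

>>> send_rows --targets '[{"offset": [0, 0, -0.1], "spin": 0}, {"offset": [0, 0, -0.1], "spin": 0}]'

```text
time_s: 30.83
eef_pos: [533.1, 161.2, 51.9]
ee_rot: [-0.001, 1.0, 0.0, 0.006]
force: [2.0, 0.3, 5.8]
grip_width: -0.0
grip_force: 2.9
```

>>> send_rows --targets '[{"offset": [0, 0, -0.1], "spin": 0}, {"offset": [0, 0, -0.1], "spin": 0}]'

```text
time_s: 31.0
eef_pos: [533.1, 161.2, 50.8]
ee_rot: [-0.001, 1.0, 0.0, 0.006]
force: [1.9, -0.3, 6.2]
grip_width: -0.005
grip_force: 2.9
```

>>> send_rows --targets '[{"offset": [0, 0, -0.1], "spin": 0}, {"offset": [0, 0, -0.1], "spin": 0}]'

```text
time_s: 31.17
eef_pos: [533.1, 161.2, 49.9]
ee_rot: [-0.001, 1.0, 0.0, 0.006]
force: [1.7, -0.1, 5.0]
grip_width: -0.001
grip_force: 3.0
```

>>> send_rows --targets '[{"offset": [0, 0, -0.1], "spin": 0}, {"offset": [0, 0, -0.1], "spin": 0}]'

```text
time_s: 31.33
eef_pos: [533.2, 161.2, 49.2]
ee_rot: [-0.001, 1.0, 0.0, 0.006]
force: [0.3, 1.0, 8.7]
grip_width: -0.006
grip_force: 4.4
```

>>> send_rows --targets '[{"offset": [0, 0, -0.1], "spin": 0}, {"offset": [0, 0, -0.1], "spin": 0}]'

```text
time_s: 31.5
eef_pos: [533.3, 161.3, 48.6]
ee_rot: [-0.001, 1.0, 0.0, 0.006]
force: [-1.0, -0.5, 11.7]
grip_width: -0.003
grip_force: 6.1
```

The stop is felt, at about 3.5 N per commanded mm.

>>> send_rows --targets '[{"offset": [0, 0, -0.1], "spin": 0}, {"offset": [0, 0, -0.1], "spin": 0}, {"offset": [0, 0, -0.1], "spin": 0}]'

```text
time_s: 31.75
eef_pos: [533.4, 161.3, 48.0]
ee_rot: [-0.001, 1.0, 0.0, 0.006]
force: [-1.7, 0.3, 15.3]
grip_width: -0.0
grip_force: 7.3
```

>>> send_rows --targets '[{"offset": [0, 0, -0.03], "spin": 0}, {"offset": [0, 0, -0.03], "spin": 0}, {"offset": [0, 0, -0.03], "spin": 0}, {"offset": [0, 0, -0.03], "spin": 0}]'

```text
time_s: 32.08
eef_pos: [533.4, 161.3, 47.9]
ee_rot: [-0.001, 1.0, 0.0, 0.006]
force: [-2.4, 0.7, 16.1]
grip_width: -0.006
grip_force: 7.9
```

>>> send_rows --targets '[{"offset": [0, 0, 0], "spin": 0}, {"offset": [0, 0, 0], "spin": 0}, {"offset": [0, 0, 0], "spin": 0}, {"offset": [0, 0, 0], "spin": 0}, {"offset": [0, 0, 0], "spin": 0}]'

```text
time_s: 32.5
eef_pos: [533.4, 161.3, 47.9]
ee_rot: [-0.001, 1.0, 0.0, 0.006]
force: [-1.8, 0.3, 15.8]
grip_width: 0.0
grip_force: 7.9
```

Steady 16 N held for over 0.5 s. Let go and check.

>>> send_rows --targets '[{"offset": [0, 0, 0.3], "spin": 0}, {"offset": [0, 0, 0.6], "spin": 0}, {"offset": [0, 0, 1], "spin": 0}, {"offset": [0, 0, 2], "spin": 0}, {"offset": [0, 0, 4.5], "spin": 0}, {"offset": [0, 0, 8], "spin": 0}, {"offset": [0, 0, 11], "spin": 0}, {"offset": [0, 0, 11], "spin": 0}]'

```text
time_s: 33.17
eef_pos: [534.6, 161.5, 162.1]
ee_rot: [-0.002, 1.0, 0.0, 0.009]
force: [0.4, -1.3, 0.7]
grip_width: -0.001
grip_force: 0.0
```

>>> send_rows --targets '[{"offset": [0, 0, 0], "spin": 0}, {"offset": [0, 0, 0], "spin": 0}, {"offset": [0, 0, 0], "spin": 0}, {"offset": [0, 0, 0], "spin": 0}]' --grip 0.7

```text
time_s: 33.5
eef_pos: [531.8, 161.1, 154.9]
ee_rot: [-0.001, 1.0, 0.0, 0.003]
force: [-0.1, -0.1, 0.2]
grip_width: 0.565
grip_force: 0.0
```

```bash
python3 - <<'E'
from h import *
im,d,P=grab('wrist','w13'); inmag(P,75,125); s=ctrl.sense(); print(s['eef_pos'],s['force'],s['time_s'])
E
```

```text
n 3735 z 96.5 slope x,y [-0.001 -0.001]
[[501.3 139.4  94.7]
 [561.7 183.5  98.6]]
[531.96563529 161.12537799 155.0783466 ] [-0.22716518  0.37261941  0.05534533] 33.55
```

The stack's top is flat at 96.5, just under the lips. Handing in.

```bash
python3 -c "
from rig import ctrl
print(ctrl.finish_job())"
```

```text
the job is handed in; nothing more can be done
None
```

Both long plates are loaded and snapped under the lips, and the stack was bedded on the stop at about 16 N for over half a second, then let go. The job is handed in, but `finish_job` gave no verdict.

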